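# Rehang the counting tray and fold its hook away

### The arm

A 6-joint arm with a two-finger parallel gripper is mounted at the origin on the work surface. World frame = base frame: x ahead of the robot, y to its left, z up, the work surface at z = 0. Lengths are in mm, angles in rad, forces in N, time in s.
With the tool pointing down it reaches from about 400 to 925 mm from the base axis. Payload 12.5 kg.
Tool frame: the origin (TCP) lies between the finger pads; the fingertips stand 11 mm ahead of it and the grasp point (between the pads) lies 8 mm behind it (env.tip_extent is the distance from the TCP to the fingertips, in mm); x points along the fingers, z is the direction in which the jaws open and shut, and the axes are right-handed (so a half turn about x gives the same grasp; the last joint's range is limited). The gripper opens to 95 mm and grips with 3 to 60 N. Pads are 20 mm wide; open, the fingers measure 119 mm over their backs; the gripper's body (75 mm by 180 mm) begins 59 mm behind the grasp point.
Start: joints at [-1.433, 0.491, 1.559, -0, 1.092, -0.106], TCP at [150.892, -606.529, 225.661] pointing down, gripper open.
Joint ranges: [-3.1, 3.1], [-0.84, 2.19], [0.05, 2.79], [-1.13, 4.28], [0.06, 2.93], [-2.69, 2.69]. Speed limits (rad/s): [2.22, 2.22, 2.79, 3.14, 3.14, 3.14].

### API

Orientations are given as [roll, pitch, yaw] about the fixed x, y, z axes, in that order (R = Rz(yaw) Ry(pitch) Rx(roll)).
In Python, from cell import status, imaging, env gives the robot as it stands. The module is installed in compiled form; this text tells all that it offers.
- The arm moves only by the tool apply_moves, never from a script. Its argument "increments" is a list of rows, each a list of 5 numbers: the closure, from 0 (fully open) to 1 (shut), then the shift along the tool's x, y, z in mm, then the turn about the tool's x in degrees. A call has 1 to 10 rows; each row shifts and turns the commanded pose from where the row before left it, along the tool's axes as they then stand; what a row does not reach is not made up. A row lasts 1/10 s, in which the tool goes at most 50 mm and 8.59 degrees, less where a joint would pass 70% of its speed; a pose out of reach is approached as far as the arm can. A call with a gripper value outside its range is refused whole. The fingers move at their own pace and stop on an object; the grip force is fixed at half the most. Time passes only in rows, so rows that do not move let the fingers close. It gives the time, the measured TCP pose, the force and the opening at its end, in the units of the state.
- status.state(): the state, without advancing time (a new reading comes with each control period).
- imaging.read_camera(name): name is "scene" or "top" or "wrist"; returns a dict with "pixels" (400x640x3 uint8, red, green, blue), "fovy" (degrees; the focal length in pixels is half the picture's height over the tangent of half this angle, whatever the lens; pixels are square), "cx", "cy" (the principal point, pixels), "distortion" ([k1, k2, p1, p2, k3] as OpenCV has them; the pictures are not rectified), "R" (3x3) and "t" (3): a world point X has camera coordinates R X + t. Camera axes: x right, y down, z forward; pixel columns grow to the right and rows downward; lengths in mm; the calibration is good to about 2 mm. A picture is of the moment at which its call begins. There is no depth.
- env.job_done(): hands the job in, once; it reports no verdict.
The state is a dict: "t": time; "joints": joint angles; "qvel": joint speeds; "tau": joint torques, N m; "eef_pos": TCP position; "tcp_rot": TCP orientation; "ft_force": force on the tool from outside, world axes, zero at the start; "moment": the same for the moment, N m; "opening": opening from 0.0 (shut) to 1.0 (fully open).
Only numpy, scipy, OpenCV 4.12 (cv2) and the standard library are available. Lean on these libraries where they do the work, as an engineer would, in place of code of your own. Each camera call takes 0.05 s, during which the arm holds its last target. There are 200 camera calls.

### The job

The pill crusher is wanted, and the counting tray hangs where the hand on its crank must pass. Fold down the other hook on the splash guard right to its stop, move the tray over and hang it there by its eye, then fold the emptied hook up again until it lies flat. The hinges are stiff: push each arm home by feel but never lean hard on it, set the tray on the hook gently, do not drop it, and leave the other things alone.

Things in the scene. Friction and masses are not known exactly. Their poses are not given: they have to be found in the camera images.
- used_hook: Fold-down hook the tray hangs on at first. Origin: nominal hinge axis, 21 mm before the guard's face, 185 up; -x out, +y along the guard (hinge axis), z up. The hinge is set in slots: the true axis can be 6 mm nearer, farther, higher or lower. Arm down: an aluminium bar 18 mm wide (y), 9 thick (z -4.5 to 4.5), reaching x = -82; the last 8 carry a lip 7.5 above the bar. Tray bears at x -5 to -74.
- spare_hook: Twin of used_hook, 160 mm along the guard from it (either side), empty and folded at the start. Same origin, axes, sizes and play of the true hinge. The guard is a fixed upright steel sheet 400 mm long, 280 high. The hinge ears reach out to x = -5 mm. Folded, the bar stands along +z from hinge to z = 82 mm, its lip turned to the guard, 9 mm clear of it.
- used_arm (a joint): Angle of used_hook's arm: 0 folded up flat, 1.57 down and level; a point r along the bar is at x = -r sin, z = r cos from the true hinge. Stiff friction hinge: stays where left, 5 N at the bar's end turns it; firm stops at 0 and 1.57. Flat means below 0.025. Starts at 1.57. The bar can be pinched by its sides (18 mm) near its end; it then turns between the fingers, lagging 5 to 25 mm behind them.
- spare_arm (a joint): Angle of spare_hook's arm, same meaning and stiffness: 0 folded up flat, 1.57 down and level on its stop. Starts at 0 to 0.25; fully down means above 1.546. An arm at either stop is strained by more than about 20 N at its end (the stop gives way by 0.01 rad); 10 to 15 N is plenty to bring it home.
- tray_eye (a point): Centre of the eye in the tray's tab. Tab: upright plate 38 mm wide (y), 5 thick (x), from 24 mm above this point to 34 below, where the pan's shoulders begin. Eye: hole through it along x, 26 wide, 30 high. Hung, its axes are the hook's and its upper edge bears on the bar: 10.5 mm below the bar's middle; 46 to 58 mm out at the start. The tab can be gripped across its 38 mm, astride the bar.
- tray_middle (a point): Middle of the white plastic tablet counting tray (162 mm high over all), 57 mm below the centre of its eye. Its pan is 112 mm wide (y), 104 high, with 10 mm rims on its front (-x) face. Axes as tray_eye.
- tray: The counting tray, 55 to 115 g. Its origin is the centre of its eye, its axes those of tray_eye. More than 15 N between it and a hook is too much.
- crusher: Cast aluminium hand-cranked pill crusher, fixed, 195 mm high, base 120 x 100 mm, about 300 mm out from used_hook, crank with black knob towards the guard (reaching 100 mm from its centre). Origin under its centre.
- mortar: White ceramic mortar, 104 mm across, 68 high, pestle standing in it up to 125. Origin under its centre. Leave alone.
- cups: Stack of pale green medicine cups, 41 mm across, 65 high. Origin under its centre. Leave alone.
- dish: Steel kidney dish, 196 mm long (x), 94 wide, 40 high, about 260 mm out from spare_hook. Origin under its centre. Leave alone.
Not all that is in view belongs to the job. Of the things that look like the tray, the largest one is meant.

How it is judged (in metres and radians):
On the way, in this order (a step that is already met when the one before it is completed fails the run):
1. the spare hook's arm is folded down to its stop (value of joint spare_arm above 1.546 rad), for 0.2 s.
2. the tray hangs on the spare hook and is let go (contact force between tray and spare_hook above 0.3 N and contact force between the fingers and tray below 0.1 N and x of tray_eye in the frame of spare_hook between -0.076 and -0.005 m), for 0.3 s.
At the end, for the whole second after the job is handed in: The tray hangs still by its eye on the other hook, between hinge and lip, let go; that hook's arm is down on its stop (above 1.546 rad); the emptied hook's arm is folded flat (below 0.025 rad) (value of joint spare_arm above 1.546 rad and value of joint used_arm below 0.025 rad and contact force between tray and spare_hook above 0.3 N and x of tray_eye in the frame of spare_hook between -0.076 and -0.005 m and y of tray_eye in the frame of spare_hook between -0.012 and 0.012 m and z of tray_eye in the frame of spare_hook between -0.022 and 0 m and linear speed of tray below 0.03 m/s); the robot touches nothing.
It fails at once if an arm is leaned on: forced more than 0.01 rad past its stop, about 20 N at its end (value of joint any of used_arm, spare_arm below -0.01 rad or value of joint any of used_arm, spare_arm above 1.581 rad).
It fails at once if the tray is forced onto a hook: more than 15 N between them (contact force between tray and used_hook above 15 N or contact force between tray and spare_hook above 15 N).
It fails at once if the tray is dropped or set on the counter (height (world z) of tray_eye below 0.145 m).
It fails at once if the mortar, the cups or the dish are shifted by more than 15 mm (distance of any of mortar, cups, dish from where it was at the start of the episode above 0.015 m).
It also fails if it takes over 72 s, if anything falls off the work surface, if the arm or the gripper's body presses on something with over 40 N, if the wrist force passes 120 N, or if a joint passes its speed limit or range.

## Working session

There is one attempt and no reset: what is moved stays moved. The work goes in short steps, Python scripts to look and compute and a tool call to move; the robot and the scene stay as the last step left them, time stands still between calls to the robot, and variables do not carry over. Pictures are saved under pics/ and viewed, about 8 in all and at most 12, crops included, and the job is handed in when it is done.

Besides the shell and the picture viewer there is one more tool, called after ">>>" by a JSON object that holds its "fn" and its "kwargs". apply_moves: Moves the arm, as the interface text tells. Its arguments: {"type":"object","properties":{"increments":{"type":"array"}},"required":["increments"]}

```bash
mkdir -p pics; ls; cat > h.py <<'E'
import cv2,numpy as np
from cell import status,imaging,env
def cam(n):
    c=imaging.read_camera(n); f=200/np.tan(np.radians(c['fovy'])/2)
    c['K']=np.array([[f,0,c['cx']],[0,f,c['cy']],[0,0,1.]]); c['R']=np.array(c['R']);c['t']=np.array(c['t']);c['d']=np.array(c['distortion'],float); return c
def save(c,n): cv2.imwrite('pics/'+n,c['pixels'][:,:,::-1])
def ray(c,uv):
    p=cv2.undistortPoints(np.array([[uv]],float),c['K'],c['d'])[0,0]
    d=c['R'].T@np.array([p[0],p[1],1]); return -c['R'].T@c['t'],d/np.linalg.norm(d)
def plane(c,uv,ax,val):
    o,d=ray(c,uv); return o+d*(val-o[ax])/d[ax]
def tri(L):
    A=0;b=0
    for c,uv in L:
        o,d=ray(c,uv);P=np.eye(3)-np.outer(d,d);A=A+P;b=b+P@o
    return np.linalg.solve(A,b)
def proj(c,X): return cv2.projectPoints(np.array(X,float).reshape(-1,3),cv2.Rodrigues(c['R'])[0],c['t'],c['K'],c['d'])[0][:,0]
E
python3 - <<'E'
from h import *
import pickle
C={}
for n in ['scene','top','wrist']:
    c=cam(n);C[n]=c
    print(n,c['fovy'],c['cx'],c['cy'],c['d'],(-c['R'].T@c['t']).round(1),c['R'].round(3).tolist())
pickle.dump(C,open('c0.pkl','wb'))
save(C['scene'],'scene0.png');save(C['top'],'top0.png');save(C['wrist'],'wrist0.png')
print(status.state())
E
```

```text
pics
scene 49.06825543695004 308.6847727304215 197.72767880599812 [-0.08567138  0.          0.          0.          0.        ] [1013.8  128.  1059.1] [[-0.227, 0.974, -0.011], [0.85, 0.193, -0.491], [-0.476, -0.121, -0.871]]
top 56.40636420003831 320.6498034306281 193.67881270827004 [-0.02321907  0.          0.          0.          0.        ] [ 402.5  -22.4 1031.8] [[-0.002, -1.0, -0.025], [-0.996, 0.004, -0.088], [0.088, 0.024, -0.996]]
wrist 69.4174451571962 318.8053765257843 202.745639678539 [-0.05248768  0.          0.          0.          0.        ] [ 215.6 -590.7  383.7] [[0.241, -0.97, -0.002], [-0.942, -0.235, 0.239], [-0.233, -0.056, -0.971]]
{'t': 0.15, 'joints': array([-1.43259107e+00,  4.91401452e-01,  1.55931048e+00, -2.47001430e-05,
        1.09170220e+00, -1.05591685e-01]), 'qvel': array([-0.00015229, -0.00110278, -0.00114976, -0.00042288,  0.00071454,
       -0.00085323]), 'tau': array([-2.26616335e-04, -6.12898779e+01, -2.58278114e+01,  6.91900053e-02,
        4.73461649e-02, -8.37384869e-05]), 'eef_pos': array([ 150.86611092, -606.34318327,  225.20783706]), 'tcp_rot': array([3.06266594, 1.56997456, 1.73567795]), 'ft_force': array([ 0.49981589,  0.99475268, -0.10744813]), 'moment': array([ 0.00460693, -0.02878904, -0.01730812]), 'opening': 0.9995307861365824}
```

View pics/scene0.png

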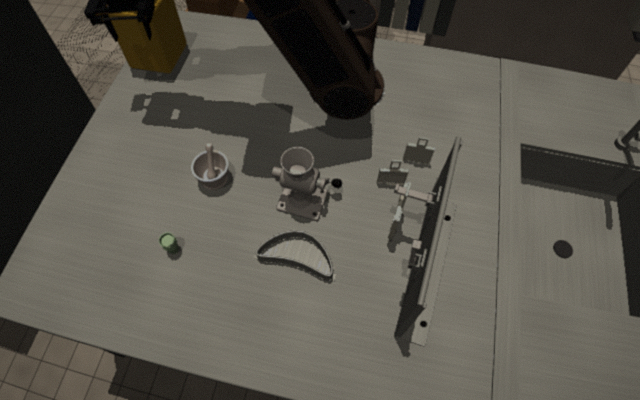

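View pics/top0.png

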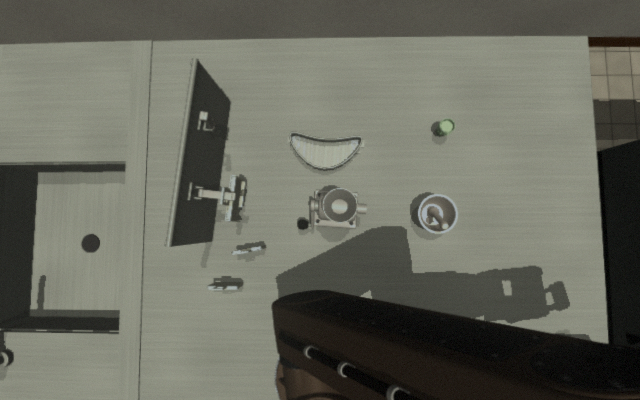

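Scene: the guard runs from (460,140) to (400,335) with the used hook and tray at (415,195) and the folded spare hook at (418,250). Top: used hook at (190..235,192), tray tab at about (238,195), spare hook at (203,120). I'll enlarge both.

```bash
python3 - <<'E'
from h import *
import pickle
C=pickle.load(open('c0.pkl','rb'))
def crop(n,x,y,w,h,s): 
    return cv2.convertScaleAbs(cv2.resize(C[n]['pixels'][y:y+h,x:x+w,::-1],None,fx=s,fy=s,interpolation=cv2.INTER_CUBIC),alpha=1.5)
a=crop('top',160,50,100,150,4);b=crop('scene',375,130,100,150,4)
cv2.imwrite('pics/c1.png',np.hstack([a,b]))
for uv in [(195,60),(168,245)]: print(plane(C['top'],uv,2,280))
for uv in [(460,138),(423,303)]: print(plane(C['scene'],uv,2,280))
E
```

```text
[754.36531587 261.91318239 280.        ]
[365.4134718  305.92365356 280.        ]
[364.44511074 314.16367112 280.        ]
[755.23219756 271.37772478 280.        ]
```

View pics/c1.png

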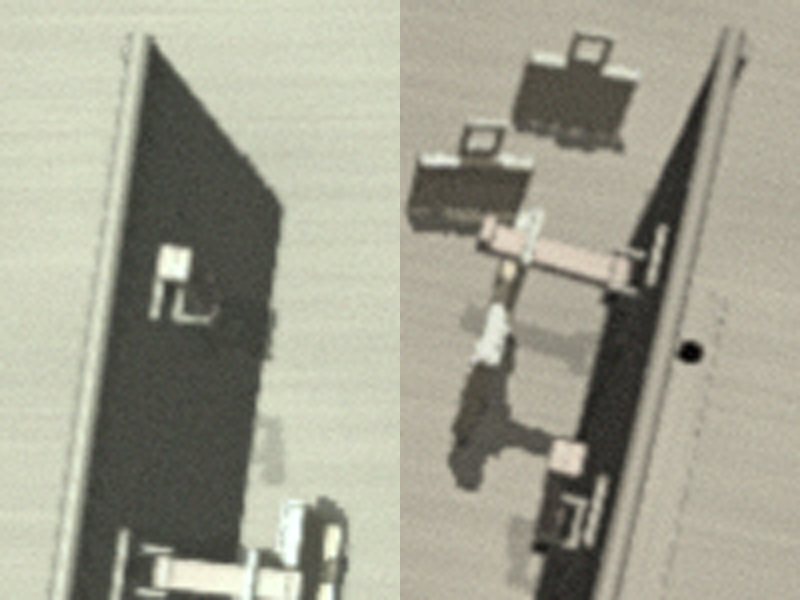

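```bash
cat >> h.py <<'E'
from scipy.spatial.transform import Rotation as Ro
def tool(s): return Ro.from_euler('xyz',s['tcp_rot']).as_matrix()
E
python3 - <<'E'
from h import *
import pickle
np.set_printoptions(suppress=True,precision=2)
C=pickle.load(open('c0.pkl','rb'));T,S=C['top'],C['scene']
s=status.state();R=tool(s);print(R)
w=C['wrist'];print('cam in tool',R.T@(-w['R'].T@w['t']-s['eef_pos']), 'fwd',R.T@w['R'][2],'right',R.T@w['R'][0])
for n,a,b in [('spare tip c',(203.75,115.75),(416.75,244.25)),('used tip',(235,195.5),(396.5,188.75)),('tab top',(222.5,194.5),(407.5,185.5)),('guard A',(195,60),(423,303)),('guard B',(168,245),(460,138))]:
    X=tri([(T,a),(S,b)]);print(n,X,proj(T,X)-a,proj(S,X)-b)
E
```

```text
[[-0.    0.97  0.24]
 [ 0.    0.24 -0.97]
 [-1.    0.   -0.  ]]
cam in tool [-158.45   66.61    0.29] fwd [ 0.97 -0.24 -0.  ] right [0. 0. 1.]
spare tip c [636.63 246.65 266.4 ] [[-1.14  0.18]] [[-1.22  0.15]]
used tip [472.51 196.42 190.81] [[-1.34  0.29]] [[-1.33  0.17]]
tab top [472.98 218.07 214.12] [[-1.2   0.26]] [[-1.18  0.17]]
guard A [755.46 267.7  276.61] [[-2.09  0.26]] [[-2.43  0.22]]
guard B [364.36 311.08 277.38] [[-1.95  0.45]] [[-1.7   0.43]]
```

>>> {"fn": "apply_moves", "kwargs": {"increments": [[0,-17.5,38.5,-18.9,0],[0,-17.5,38.5,-18.9,0],[0,-17.5,38.5,-18.9,0],[0,-17.5,38.5,-18.9,0],[0,-17.5,38.5,-18.9,0],[0,-17.5,38.5,-18.9,0],[0,-17.5,38.5,-18.9,0],[0,-17.5,38.5,-18.9,0],[0,-17.5,38.5,-18.9,0],[0,-17.5,38.5,-18.9,0]]}}

```text
t: 1.15
eef_pos: [479.9, -328.7, 401.3]
tcp_rot: [-2.08, 1.571, 2.876]
ft_force: [-0.6, -0.0, -0.1]
opening: 0.998
```

>>> {"fn": "apply_moves", "kwargs": {"increments": [[0,0,18.8,-44.8,0],[0,0,18.8,-44.8,0],[0,0,18.8,-44.8,0],[0,0,18.8,-44.8,0],[0,0,18.8,-44.8,0],[0,0,18.8,-44.8,0],[0,0,18.8,-44.8,0],[0,0,18.8,-44.8,0],[0,0,18.8,-44.8,0],[0,0,18.8,-44.8,0]]}}

```text
t: 2.15
eef_pos: [553.0, 152.0, 400.5]
tcp_rot: [-0.696, 1.571, -2.023]
ft_force: [1.2, 0.3, 0.5]
opening: 0.998
```

>>> {"fn": "apply_moves", "kwargs": {"increments": [[0,0,0,0,-7.75],[0,0,0,0,-7.75],[0,0,0,0,-7.75],[0,0,0,0,-7.75],[0,0,0,0,-7.75],[0,0,0,0,-7.75],[0,0,0,0,-7.75],[0,0,0,0,-7.75],[0,0,0,0,-7.75],[0,0,0,0,0]]}}

```text
t: 3.15
eef_pos: [553.1, 150.0, 400.4]
tcp_rot: [-2.704, 1.57, -2.811]
ft_force: [0.1, -0.2, 1.1]
opening: 1.0
```

```bash
python3 - <<'E'
from h import *
import pickle
np.set_printoptions(suppress=True,precision=3)
w=cam('wrist');s=status.state();print(s['t'],s['eef_pos'],s['ft_force'],s['joints']);print(tool(s));pickle.dump((w,s),open('w1.pkl','wb'))
cv2.imwrite('pics/w1.png',cv2.convertScaleAbs(w['pixels'][:,:,::-1],alpha=1.5))
E
```

```text
3.2 [553.118 149.973 400.424] [-0.186 -0.902  0.376] [ 0.15   0.29   1.415 -0.     1.437  0.262]
[[-0.     0.112  0.994]
 [-0.     0.994 -0.112]
 [-1.    -0.    -0.   ]]
```

View pics/w1.png

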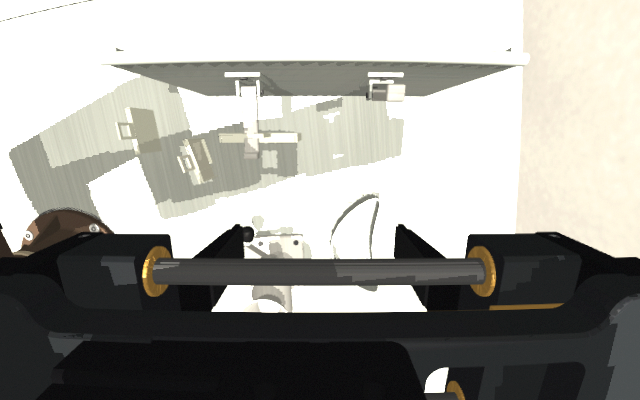

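The wrist view shows the guard's top edge at row ~60, the used hook running from (245,85) to (250,155) with the tray at row ~137, and the folded spare hook with its tip at (395,92). I'll enlarge without the brightening.

```bash
python3 - <<'E'
from h import *
import pickle
w,s=pickle.load(open('w1.pkl','rb'))
p=w['pixels'][:,:,::-1]
f=lambda x,y,a,b,k:cv2.resize(p[y:y+b,x:x+a],None,fx=k,fy=k,interpolation=cv2.INTER_CUBIC)
a=f(210,60,100,110,4);b=f(350,50,100,110,4)
cv2.imwrite('pics/c2.png',np.hstack([a,b]))
for uv in [(113,60),(525,57)]: print(plane(w,uv,2,280))
E
```

```text
[378.19293403 303.23020169 280.        ]
[755.97834909 264.93459107 280.        ]
```

View pics/c2.png

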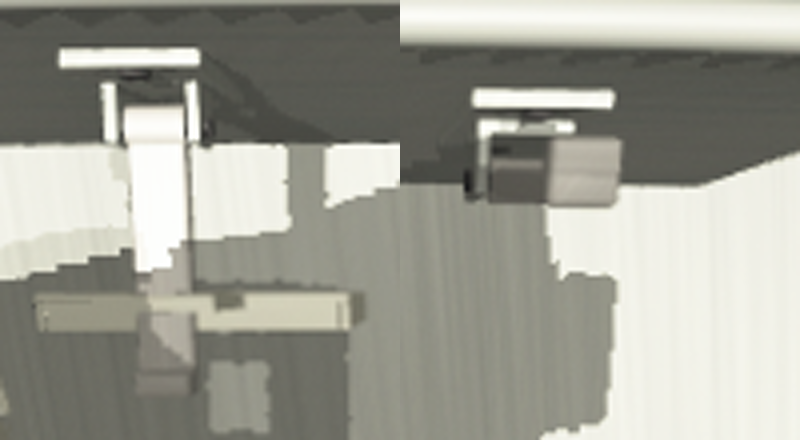

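Used hook: bar from (248,87) to tip (251.7,158), and pan rim at rows 133–142. Spare: the bar's end face spans x 387.5–405 and y 84–102. Next I'll back-project.

```bash
python3 - <<'E'
from h import *
import pickle
np.set_printoptions(suppress=True,precision=1)
w,s=pickle.load(open('w1.pkl','rb'))
ux=np.array([.112,.994,0]);uy=np.array([-.994,.112,0])
o=s['eef_pos']
def show(n,uv,z):
    X=plane(w,uv,2,z);print(n,X,'hookframe dir x,y:',X@ux,X@uy)
L=lambda x,y:(210+x/4,60+y/4)
Rr=lambda x,y:(350+(x-400)/4,50+y/4)
for n,x,y,z in [('tip',166,393,197),('lip inner',166,370,197),('hinge end',154,108,189.5),('rimL',36,310,140),('rimR',352,310,140),('bar mid',161,200,189.5),('tabtop?',170,297,198)]: show(n,L(x,y),z)
for n,x,y,z in [('end L out',550,207,267),('end R out',620,207,267),('end L in',550,137,267),('end R in',620,137,267)]: show(n,Rr(x,y),z)
show('guard face',Rr(600,50),280);show('guard face',L(160,5),280)
T=tri([(w,Rr(585,172))]+[(pickle.load(open('c0.pkl','rb'))[k],p) for k,p in [('top',(203.75,115.75)),('scene',(416.75,244.25))]]);print(T)
E
```

```text
tip [472.8 193.6 197. ] hookframe dir x,y: 245.39576546515033 -448.2877209379052
lip inner [473.9 200.6 197. ] hookframe dir x,y: 252.5113936468809 -448.62280105527896
hinge end [480.8 278.7 189.5] hookframe dir x,y: 330.88661268232045 -446.68006109698655
rimL [417.2 224.5 140. ] hookframe dir x,y: 269.8532673431532 -389.58107566367903
rimR [529.5 211.8 140. ] hookframe dir x,y: 269.8173103038287 -502.637655996276
bar mid [478.7 251.8 189.5] hookframe dir x,y: 303.92087044753276 -447.6645764321793
tabtop? [478.9 222.4 198. ] hookframe dir x,y: 274.7185911874818 -451.10496367293445
end L out [629.  237.7 267. ] hookframe dir x,y: 306.6753521062295 -598.6212839804487
end R out [646. 236. 267.] hookframe dir x,y: 306.918348679372 -615.6761306065266
end L in [630.  253.7 267. ] hookframe dir x,y: 322.7597564632894 -597.793182503329
end R in [646.8 252.1 267. ] hookframe dir x,y: 323.02706255478995 -614.6543223966697
guard face [639.4 269.6 280. ] hookframe dir x,y: 339.6339085653632 -605.3161351580594
guard face [505.  285.1 280. ] hookframe dir x,y: 339.96590053911706 -470.0390498343649
[637.1 245.8 267.6]
```

>>> {"fn": "apply_moves", "kwargs": {"increments": [[0,0,33,25,0],[0,0,33,25,0],[0,0,34,24,0],[0,35,0,0,0],[0,35,0,0,0],[0,30,0,0,0],[0,0,0,0,0]]}}

```text
t: 3.9
eef_pos: [636.5, 241.0, 296.3]
tcp_rot: [-2.75, 1.563, -2.863]
ft_force: [-0.4, -0.5, -0.2]
opening: 1.0
```

```bash
cat >> h.py <<'E'
def pq(X): X=np.array(X);return np.array([.112*X[0]+.994*X[1],.994*X[0]-.112*X[1],X[2]]).round(2)
def st():
    s=status.state();print('t',round(s['t'],2),'PQZ',pq(s['eef_pos']),'F',pq(s['ft_force']),'open',round(s['opening']*95,1));return s
E
python3 - <<'E'
from h import *
import pickle
s=st();w=cam('wrist')
p=w['pixels'][:,:,::-1]
cv2.imwrite('pics/w2.png',p)
E
```

```text
t 3.9 PQZ [310.82 605.69 296.27] F [-0.49 -0.31 -0.25] open 95.0
```

View pics/w2.png

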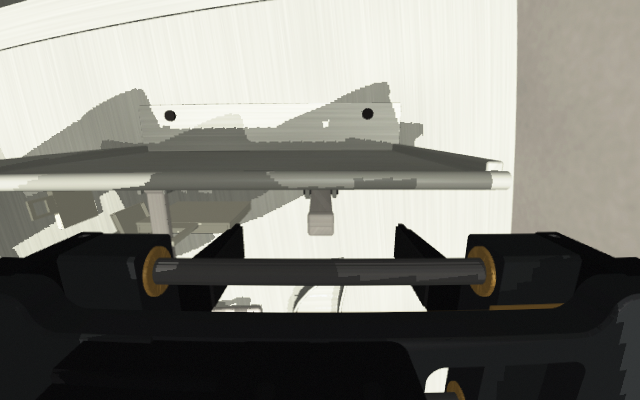

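The wrist view shows the spare bar's end at (320,225), centred between the fingertips at x 242 and 397.

```bash
python3 - <<'E'
from h import *
w=cam('wrist')
for uv in [(320.5,235),(320.5,213.5),(308,230),(333,230),(242,225),(397,225)]: print(uv,[pq(plane(w,uv,2,z)) for z in (262,267,272)])
E
```

```text
(320.5, 235) [array([305.54, 607.41, 262.  ]), array([307.38, 607.39, 267.  ]), array([309.23, 607.38, 272.  ])]
(320.5, 213.5) [array([321.61, 607.39, 262.  ]), array([323.05, 607.38, 267.  ]), array([324.48, 607.37, 272.  ])]
(308, 230) [array([309.32, 598.45, 262.  ]), array([311.07, 598.67, 267.  ]), array([312.82, 598.89, 272.  ])]
(333, 230) [array([309.34, 616.35, 262.  ]), array([311.09, 616.11, 267.  ]), array([312.83, 615.87, 272.  ])]
(242, 225) [array([312.97, 551.2 , 262.  ]), array([314.63, 552.62, 267.  ]), array([316.28, 554.05, 272.  ])]
(397, 225) [array([313.08, 662.06, 262.  ]), array([314.74, 660.65, 267.  ]), array([316.39, 659.24, 272.  ])]
```

>>> {"fn": "apply_moves", "kwargs": {"increments": [[0,12,0,0.5,0],[0,12,0,0.5,0],[0,12,0,0,0],[0,10,0,0,0],[0,3.5,0,0,0],[0,0,0,0,0]]}}

```text
t: 4.6
eef_pos: [638.6, 241.1, 250.4]
tcp_rot: [-2.682, 1.57, -2.791]
ft_force: [-1.0, 0.1, 0.0]
opening: 1.0
```

>>> {"fn": "apply_moves", "kwargs": {"increments": [[1,2,0,0,0],[1,0,0,0,0],[1,0,0,0,0],[1,0,0,0,0],[1,0,0,0,0],[1,0,0,0,0]]}}

```text
t: 5.2
eef_pos: [638.7, 241.2, 249.2]
tcp_rot: [-0.123, 1.571, -0.232]
ft_force: [-0.1, -0.2, -0.2]
opening: 0.551
```

```bash
python3 - <<'E'
from h import *
st()
th=np.linspace(.1,1.5,21);g=np.c_[318-70*np.sin(th),185+70*np.cos(th)];d=np.diff(g,axis=0)
print([[round(-b,1),round(a,1)] for a,b in d])
E
```

```text
t 5.2 PQZ [311.24 607.86 249.2 ] F [-0.24 -0.1  -0.22] open 52.3
[[np.float64(0.7), np.float64(-4.9)], [np.float64(1.0), np.float64(-4.8)], [np.float64(1.3), np.float64(-4.7)], [np.float64(1.7), np.float64(-4.6)], [np.float64(2.0), np.float64(-4.5)], [np.float64(2.3), np.float64(-4.3)], [np.float64(2.6), np.float64(-4.2)], [np.float64(2.9), np.float64(-4.0)], [np.float64(3.1), np.float64(-3.8)], [np.float64(3.4), np.float64(-3.5)], [np.float64(3.6), np.float64(-3.3)], [np.float64(3.9), np.float64(-3.0)], [np.float64(4.1), np.float64(-2.7)], [np.float64(4.2), np.float64(-2.5)], [np.float64(4.4), np.float64(-2.2)], [np.float64(4.5), np.float64(-1.8)], [np.float64(4.7), np.float64(-1.5)], [np.float64(4.8), np.float64(-1.2)], [np.float64(4.8), np.float64(-0.9)], [np.float64(4.9), np.float64(-0.5)]]
```

Fingers are still closing (about 8 mm per row). I'll let them finish.

>>> {"fn": "apply_moves", "kwargs": {"increments": [[1,0,0,0,0],[1,0,0,0,0],[1,0,0,0,0],[1,0,0,0,0],[1,0,0,0,0],[1,0,0,0,0]]}}

```text
t: 5.8
eef_pos: [637.9, 241.3, 249.1]
tcp_rot: [-2.939, 1.569, -3.048]
ft_force: [-5.2, 0.5, 2.1]
opening: 0.186
```

>>> {"fn": "apply_moves", "kwargs": {"increments": [[1,0.7,-4.9,0,0],[1,1.0,-4.8,0,0],[1,1.3,-4.7,0,0],[1,1.7,-4.6,0,0],[1,2.0,-4.5,0,0],[1,2.3,-4.3,0,0]]}}

```text
t: 6.4
eef_pos: [635.3, 214.7, 241.4]
tcp_rot: [1.327, 1.568, 1.218]
ft_force: [-5.6, 5.1, 9.8]
opening: 0.186
```

```bash
python3 -c "
from h import *
st()"
```

```text
t 6.4 PQZ [284.54 607.41 241.38] F [ 4.41 -6.17  9.79] open 17.6
```

>>> {"fn": "apply_moves", "kwargs": {"increments": [[1,2.6,-4.2,0,0],[1,2.9,-4.0,0,0],[1,3.1,-3.8,0,0],[1,3.4,-3.5,0,0],[1,3.6,-3.3,0,0],[1,3.9,-3.0,0,0],[1,4.1,-2.7,0,0]]}}

```text
t: 7.1
eef_pos: [632.9, 188.3, 218.5]
tcp_rot: [-0.497, 1.569, -0.606]
ft_force: [-9.0, -7.5, 15.1]
opening: 0.183
```

>>> {"fn": "apply_moves", "kwargs": {"increments": [[1,4.2,-2.5,0,0],[1,4.4,-2.2,0,0],[1,4.5,-1.8,0,0],[1,4.7,-1.5,0,0]]}}

```text
t: 7.5
eef_pos: [631.9, 179.7, 200.5]
tcp_rot: [-1.128, 1.569, -1.238]
ft_force: [-8.8, -10.2, 16.8]
opening: 0.184
```

```bash
python3 -c "
from h import *
st();c=cam('scene');p=c['pixels'][100:250,340:540,::-1];cv2.imwrite('pics/s3.png',cv2.resize(cv2.convertScaleAbs(p,alpha=1.4),None,fx=4,fy=4,interpolation=2))"
```

```text
t 7.5 PQZ [249.38 607.94 200.47] F [-11.1   -7.66  16.79] open 17.5
```

View pics/s3.png

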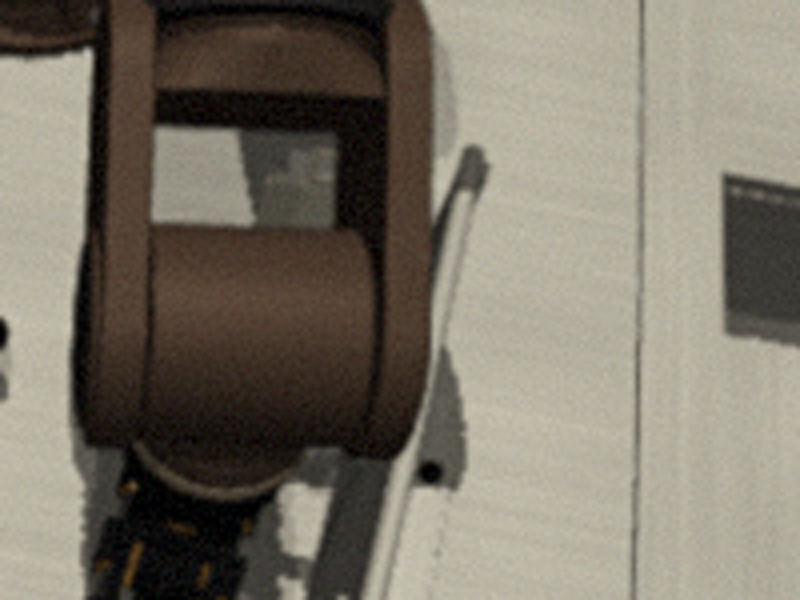

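The arm hides the hook in this view. I'll release, rise and look with the wrist camera.

>>> {"fn": "apply_moves", "kwargs": {"increments": [[0.55,0,0,0,0],[0.55,0,0,0,0],[0.55,0,0,0,0],[0.55,-10,0,0,0],[0.55,-25,-5,0,0],[0.55,-30,-20,0,0],[0.55,-30,-20,0,0],[1,0,0,0,0],[1,0,0,0,0]]}}

```text
t: 8.45
eef_pos: [627.3, 136.4, 294.6]
tcp_rot: [0.263, 1.569, 0.152]
ft_force: [-0.2, 0.5, -1.2]
opening: 0.333
```

```bash
python3 -c "
from h import *
import pickle
s=st();c=cam('wrist');pickle.dump(c,open('w4.pkl','wb'));p=c['pixels'][40:240,130:430,::-1];cv2.imwrite('pics/w4.png',cv2.resize(p,None,fx=2.6,fy=2.6,interpolation=2))"
```

```text
t 8.45 PQZ [205.81 608.21 294.55] F [ 0.5  -0.24 -1.15] open 31.6
```

View pics/w4.png

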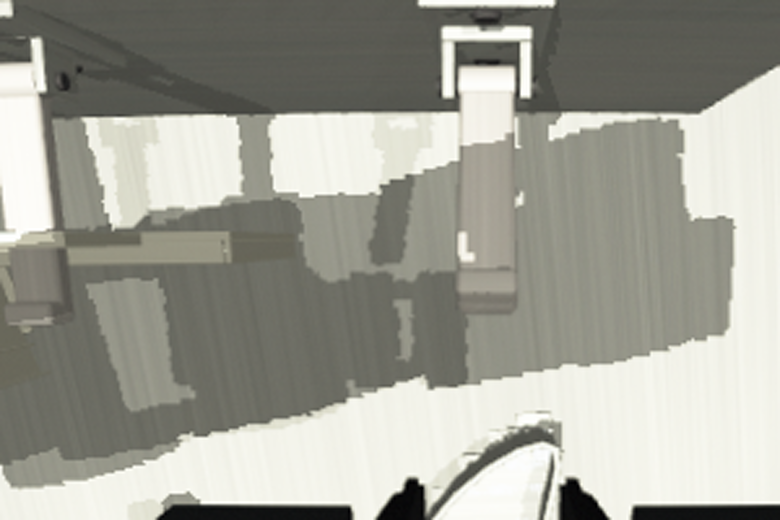

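The spare arm is nearly level: tip at (317.7,160.4), hinge end at row 65.8. I'll solve for its angle.

```bash
python3 -c "
from h import *
import pickle
c=pickle.load(open('w4.pkl','rb'))
f=lambda x,y:(130+x/2.6,40+y/2.6)
for n,x,y,zs in [('tip',488,313,(190,200,210,220)),('lipin top',488,292,(190,200,210,220)),('bar@lip',488,270,(180,190,200,210)),('hinge end',487,67,(185,190,195)),('L',460,313,(200,210)),('R',516,313,(200,210)),('used tip',30,318,(197,)),('used lip',38,303,(197,)),('used L hinge',20,65,(190,)),('ears tip sp',487,97,(185,)),('guard bottom?',300,113,(0,5))]:
  print(n,[pq(plane(c,f(x,y),2,z)) for z in zs])
"
```

```text
tip [array([247.26, 607.  , 190.  ]), array([248.21, 607.03, 200.  ]), array([249.16, 607.06, 210.  ]), array([250.1, 607.1, 220. ])]
lipin top [array([254.51, 606.99, 190.  ]), array([255.19, 607.03, 200.  ]), array([255.86, 607.06, 210.  ]), array([256.53, 607.09, 220.  ])]
bar@lip [array([261.64, 606.95, 180.  ]), array([262.02, 606.99, 190.  ]), array([262.41, 607.02, 200.  ]), array([262.79, 607.05, 210.  ])]
hinge end [array([328.62, 606.56, 185.  ]), array([327.57, 606.58, 190.  ]), array([326.52, 606.6 , 195.  ])]
L [array([248.19, 597.64, 200.  ]), array([249.14, 598.04, 210.  ])]
R [array([248.23, 616.43, 200.  ]), array([249.18, 616.09, 210.  ])]
used tip [array([246.68, 448.16, 197.  ])]
used lip [array([251.82, 451.74, 197.  ])]
used L hinge [array([330.4 , 450.81, 190.  ])]
ears tip sp [array([319.13, 606.57, 185.  ])]
guard bottom? [array([343.26, 498.94,  -0.  ]), array([342.48, 500.14,   5.  ])]
```

>>> {"fn": "apply_moves", "kwargs": {"increments": [[1,0,20,-1,0],[1,0,21,0,0],[1,15,0,0,0],[1,20,0,0,0],[1,15,0,0,0],[1,5,0,0,0],[1,0,0,0,0]]}}

```text
t: 9.2
eef_pos: [630.2, 177.6, 237.0]
tcp_rot: [-2.582, 1.568, -2.691]
ft_force: [0.6, -1.2, 0.3]
opening: 0.004
```

>>> {"fn": "apply_moves", "kwargs": {"increments": [[1,2,0,0,0],[1,2,0,0,0],[1,2,0,0,0],[1,2,0,0,0],[1,2,0,0,0],[1,0,0,0,0]]}}

```text
t: 9.8
eef_pos: [630.7, 177.3, 228.5]
tcp_rot: [-1.394, 1.57, -1.503]
ft_force: [0.5, -3.6, 5.8]
opening: 0.005
```

>>> {"fn": "apply_moves", "kwargs": {"increments": [[1,2,0,0,0],[1,2,0,0,0],[1,2,0,0,0],[1,0,0,0,0]]}}

```text
t: 10.2
eef_pos: [630.7, 177.3, 222.4]
tcp_rot: [-1.523, 1.57, -1.632]
ft_force: [-0.6, -3.3, 4.3]
opening: 0.004
```

>>> {"fn": "apply_moves", "kwargs": {"increments": [[1,1.5,0,0,0],[1,1.5,0,0,0],[1,1.5,0,0,0],[1,1,0,0,0],[1,0,0,0,0]]}}

```text
t: 10.7
eef_pos: [630.7, 177.3, 217.0]
tcp_rot: [-1.592, 1.57, -1.702]
ft_force: [0.4, -2.6, 4.0]
opening: 0.004
```

>>> {"fn": "apply_moves", "kwargs": {"increments": [[1,0.7,0,0,0],[1,0.7,0,0,0],[1,0,0,0,0]]}}

```text
t: 11.0
eef_pos: [630.6, 177.3, 215.7]
tcp_rot: [-1.654, 1.57, -1.764]
ft_force: [0.5, -3.6, 5.3]
opening: 0.003
```

>>> {"fn": "apply_moves", "kwargs": {"increments": [[1,0.6,0,0,0],[1,0.6,0,0,0],[1,0,0,0,0]]}}

```text
t: 11.3
eef_pos: [630.6, 177.3, 214.5]
tcp_rot: [-1.487, 1.571, -1.597]
ft_force: [0.7, -3.6, 5.3]
opening: 0.004
```

>>> {"fn": "apply_moves", "kwargs": {"increments": [[1,0.5,0,0,0],[1,0.5,0,0,0],[1,0,0,0,0]]}}

```text
t: 11.6
eef_pos: [630.6, 177.3, 213.5]
tcp_rot: [-1.846, 1.571, -1.956]
ft_force: [-0.4, -3.7, 4.7]
opening: 0.002
```

>>> {"fn": "apply_moves", "kwargs": {"increments": [[1,0.25,0,0,0],[1,0.3,0,0,0],[1,0,0,0,0]]}}

```text
t: 11.9
eef_pos: [630.6, 177.3, 213.0]
tcp_rot: [-2.381, 1.571, -2.491]
ft_force: [0.8, -3.9, 4.9]
opening: 0.006
```

```bash
python3 -c "
from h import *
import pickle
s=st();c=cam('wrist');pickle.dump(c,open('w5.pkl','wb'));p=c['pixels'][60:240,220:420,::-1];cv2.imwrite('pics/w5.png',cv2.resize(p,None,fx=3,fy=3,interpolation=2))"
```

```text
t 11.9 PQZ [246.9  606.97 212.98] F [-3.81  1.24  4.9 ] open 0.6
```

View pics/w5.png

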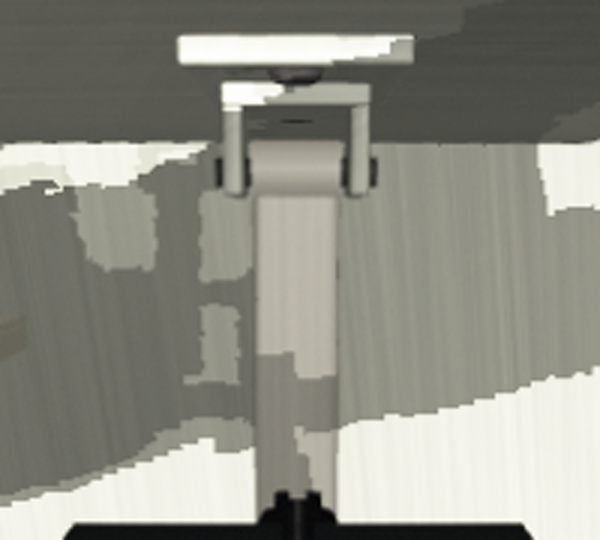

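>>> {"fn": "apply_moves", "kwargs": {"increments": [[1,0.3,0,0,0],[1,0.3,0,0,0],[1,0,0,0,0]]}}

```text
t: 12.25
eef_pos: [630.6, 177.3, 212.4]
tcp_rot: [-1.663, 1.571, -1.772]
ft_force: [0.3, -3.2, 4.8]
opening: 0.003
```

>>> {"fn": "apply_moves", "kwargs": {"increments": [[1,0.3,0,0,0],[1,0.3,0,0,0],[1,0,0,0,0]]}}

```text
t: 12.55
eef_pos: [630.6, 177.3, 211.8]
tcp_rot: [-2.001, 1.571, -2.111]
ft_force: [0.5, -4.5, 4.6]
opening: 0.009
```

>>> {"fn": "apply_moves", "kwargs": {"increments": [[1,0.3,0,0,0],[1,0.3,0,0,0],[1,0,0,0,0]]}}

```text
t: 12.85
eef_pos: [630.6, 177.3, 211.2]
tcp_rot: [-1.774, 1.571, -1.884]
ft_force: [-0.1, -3.3, 3.0]
opening: 0.005
```

>>> {"fn": "apply_moves", "kwargs": {"increments": [[1,0.3,0,0,0],[1,0.3,0,0,0],[1,0,0,0,0]]}}

```text
t: 13.15
eef_pos: [630.6, 177.3, 210.6]
tcp_rot: [-1.964, 1.571, -2.074]
ft_force: [-0.5, -3.2, 5.1]
opening: 0.004
```

>>> {"fn": "apply_moves", "kwargs": {"increments": [[1,0.3,0,0,0],[1,0.3,0,0,0],[1,0,0,0,0]]}}

```text
t: 13.45
eef_pos: [630.6, 177.3, 210.0]
tcp_rot: [-2.152, 1.571, -2.262]
ft_force: [0.2, -2.4, 3.7]
opening: 0.003
```

>>> {"fn": "apply_moves", "kwargs": {"increments": [[1,0.3,0,0,0],[1,0.3,0,0,0],[1,0,0,0,0]]}}

```text
t: 13.75
eef_pos: [630.6, 177.3, 209.4]
tcp_rot: [-2.069, 1.571, -2.179]
ft_force: [0.6, -4.2, 5.4]
opening: 0.007
```

>>> {"fn": "apply_moves", "kwargs": {"increments": [[1,0.3,0,0,0],[1,0.3,0,0,0],[1,0,0,0,0]]}}

```text
t: 14.05
eef_pos: [630.7, 177.3, 208.9]
tcp_rot: [-0.692, 1.571, -0.802]
ft_force: [-0.3, -2.7, 5.1]
opening: 0.007
```

>>> {"fn": "apply_moves", "kwargs": {"increments": [[1,0.3,0,0,0],[1,0.3,0,0,0],[1,0,0,0,0]]}}

```text
t: 14.35
eef_pos: [630.7, 177.3, 208.6]
tcp_rot: [-0.119, 1.57, -0.229]
ft_force: [-1.3, -3.5, 6.9]
opening: 0.002
```

>>> {"fn": "apply_moves", "kwargs": {"increments": [[1,0.3,0,0,0],[1,0,0,0,0]]}}

```text
t: 14.55
eef_pos: [630.8, 177.3, 208.4]
tcp_rot: [-0.071, 1.57, -0.18]
ft_force: [-0.9, -4.4, 8.7]
opening: 0.005
```

>>> {"fn": "apply_moves", "kwargs": {"increments": [[1,0.3,0,0,0],[1,0.3,0,0,0],[1,0,0,0,0]]}}

```text
t: 14.85
eef_pos: [630.8, 177.2, 208.1]
tcp_rot: [-0.032, 1.57, -0.142]
ft_force: [-1.1, -4.9, 10.2]
opening: 0.006
```

>>> {"fn": "apply_moves", "kwargs": {"increments": [[1,0.3,0,0,0],[1,0.3,0,0,0],[1,0,0,0,0],[1,0,0,0,0]]}}

```text
t: 15.25
eef_pos: [630.9, 177.2, 207.8]
tcp_rot: [-0.003, 1.569, -0.113]
ft_force: [-1.8, -4.6, 13.0]
opening: 0.003
```

The stop has been reached: resistance rises to 13 N with the bar level (lip top ≈ z 197, hinge z ≈ 185). Next is the tray.

>>> {"fn": "apply_moves", "kwargs": {"increments": [[1,-5,0,0,0],[0.3,-40,0,0,0],[0.3,-40,0,0,0],[0.3,0,0,-40,0],[0.3,0,0,-40,0],[0.3,0,8,-40,0],[0.3,0,7,-40,0],[0.3,0,0,0,0],[0.3,0,0,0,0]]}}

```text
t: 16.15
eef_pos: [472.8, 210.4, 292.0]
tcp_rot: [1.165, 1.57, 1.056]
ft_force: [-0.6, -0.4, 0.0]
opening: 0.62
```

```bash
python3 -c "
from h import *
import pickle
s=st();c=cam('wrist');pickle.dump(c,open('w6.pkl','wb'));p=c['pixels'][80:270,210:450,::-1];cv2.imwrite('pics/w6.png',cv2.resize(p,None,fx=3,fy=3,interpolation=2))"
```

```text
t 16.15 PQZ [262.13 446.41 291.95] F [-0.42 -0.57  0.05] open 58.9
```

View pics/w6.png

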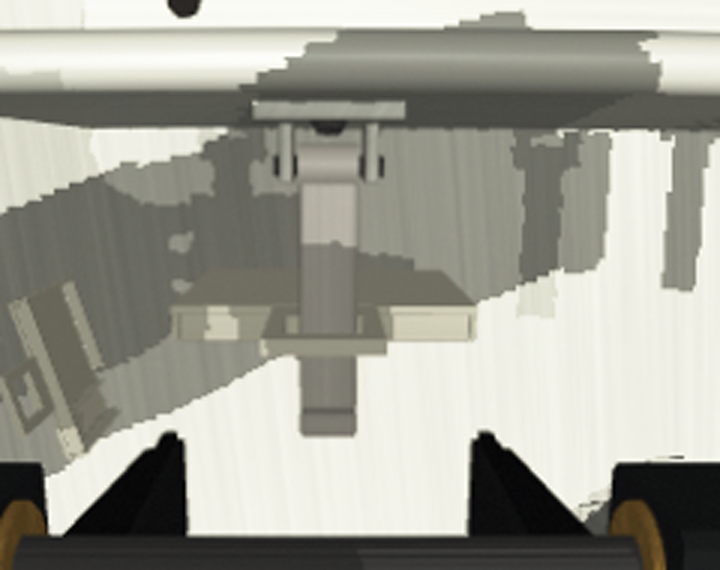

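The wrist view shows the tab's top edge at rows 340–353, x 260–387 (crop ×3), and the bar running to its tip at (328,435). The eye surrounds the bar.

```bash
python3 -c "
from h import *
import pickle
c=pickle.load(open('w6.pkl','rb'))
f=lambda x,y:(210+x/3,80+y/3)
for n,x,y,zs in [('tab topL back',260,340,(195,198,202)),('tab top R back',387,340,(195,198,202)),('tab front L',262,353,(195,198,202)),('tip',328,435,(194,197,200)),('lip in',328,410,(194,197,200)),('L',300,425,(197,)),('R',356,425,(197,)),('panL',172,310,(140,)),('panR',476,310,(140,)),('hinge pin',328,165,(181,185,189))]:
  print(n,[pq(plane(c,f(x,y),2,z)) for z in zs])
c=pickle.load(open('w5.pkl','rb'))
print('spare pin',pq(plane(c,(220+297/3,60+172/3),2,185)),'bar mid at row450',pq(plane(c,(220+297/3,60+450/3),2,189.5)))
"
```

```text
tab topL back [array([274.59, 426.07, 195.  ]), array([275.23, 426.31, 198.  ]), array([276.07, 426.62, 202.  ])]
tab top R back [array([274.74, 464.36, 195.  ]), array([275.38, 464.14, 198.  ]), array([276.22, 463.86, 202.  ])]
tab front L [array([270.58, 426.62, 195.  ]), array([271.26, 426.85, 198.  ]), array([272.16, 427.16, 202.  ])]
tip [array([244.3, 446.7, 194. ]), array([245.28, 446.7 , 197.  ]), array([246.27, 446.69, 200.  ])]
lip in [array([252.4 , 446.67, 194.  ]), array([253.29, 446.66, 197.  ]), array([254.18, 446.66, 200.  ])]
L [array([248.46, 438.1 , 197.  ])]
R [array([248.53, 455.26, 197.  ])]
panL [array([274.04, 389.87, 140.  ])]
panR [array([274.47, 500.47, 140.  ])]
hinge pin [array([326.06, 446.37, 181.  ]), array([326.09, 446.37, 185.  ]), array([326.13, 446.36, 189.  ])]
spare pin [322.36 606.71 185.  ] bar mid at row450 [263.79 606.88 189.5 ]
```

>>> {"fn": "apply_moves", "kwargs": {"increments": [[0.3,0,9,-1,0],[0.3,30,0,0,0],[0.3,30,0,0,0],[0.3,30,0,0,0],[0.3,20,0,0,0],[0.3,7,0,0,0],[0.45,0,0,0,0],[0.5,0,0,0,0],[0.5,0,0,0,0]]}}

```text
t: 17.1
eef_pos: [473.8, 219.0, 175.7]
tcp_rot: [0.379, 1.569, 0.27]
ft_force: [-0.1, 0.4, 0.3]
opening: 0.521
```

>>> {"fn": "apply_moves", "kwargs": {"increments": [[1,0,0,0,0],[1,0,0,0,0],[1,0,0,0,0],[1,0,0,0,0]]}}

```text
t: 17.5
eef_pos: [473.4, 218.9, 175.1]
tcp_rot: [0.274, 1.57, 0.165]
ft_force: [-0.5, 0.2, 3.5]
opening: 0.396
```

```bash
python3 -c "
from h import *
st()"
```

```text
t 17.5 PQZ [270.56 446.06 175.11] F [ 0.18 -0.56  3.53] open 37.6
```

>>> {"fn": "apply_moves", "kwargs": {"increments": [[1,-3,0,0,0],[1,-4,0,0,0],[1,-4,0,0,0],[1,-3,0,0,0],[1,0,0,0,0]]}}

```text
t: 18.0
eef_pos: [473.3, 218.9, 189.2]
tcp_rot: [0.292, 1.57, 0.182]
ft_force: [-0.1, 0.2, -0.2]
opening: 0.398
```

```bash
python3 -c "
from h import *
st()"
```

```text
t 18.0 PQZ [270.55 446.   189.19] F [ 0.18 -0.15 -0.24] open 37.8
```

>>> {"fn": "apply_moves", "kwargs": {"increments": [[1,0,-5,0,0],[1,0,-10,0,0],[1,0,-10,0,0],[1,0,-10,0,0],[1,0,-10,0,0],[1,0,-9,0,0],[1,0,-5,0,0],[1,0,0,0,0]]}}

```text
t: 18.8
eef_pos: [466.8, 159.5, 188.8]
tcp_rot: [-0.768, 1.571, -0.878]
ft_force: [-0.4, 0.6, -0.8]
opening: 0.393
```

```bash
python3 -c "
from h import *
import pickle
s=st();c=cam('wrist');pickle.dump(c,open('w7.pkl','wb'));p=c['pixels'][40:260,130:430,::-1];cv2.imwrite('pics/w7.png',cv2.resize(p,None,fx=2.6,fy=2.6,interpolation=2))"
```

```text
t 18.8 PQZ [210.83 446.13 188.81] F [ 0.59 -0.46 -0.82] open 37.3
```

View pics/w7.png

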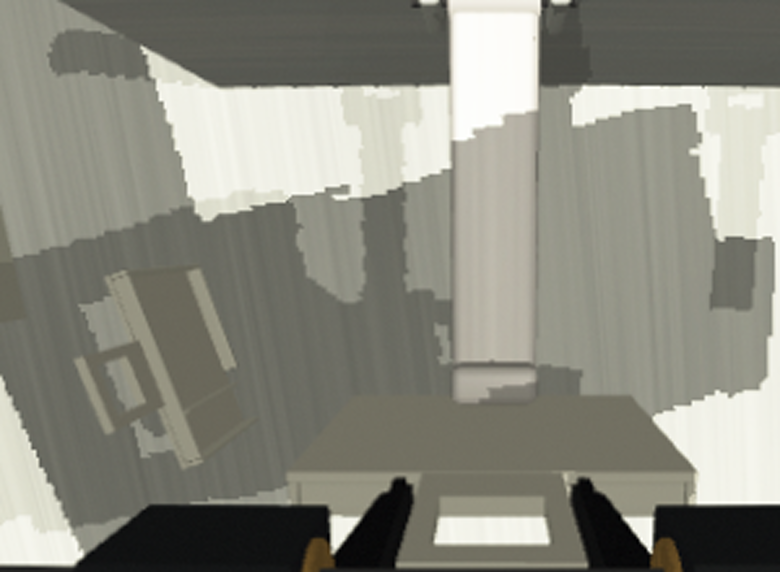

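The tray is held square off the hook, its eye at (495,520), clear of the used bar. I'll compute the eye's height against the spare bar.

```bash
python3 -c "
from h import *
import pickle
c=pickle.load(open('w7.pkl','rb'))
n=np.array([.112,.994,0])
def P(x,y,p):
  o,d=ray(c,(130+x/2.6,40+y/2.6));return pq(o+d*(p-n@o)/(n@d))
for p in (213.5,215.5): print([P(x,y,p) for x,y in [(440,497),(550,497),(435,545),(550,545),(418,473),(570,473)]])
print('usedtip',[pq(plane(c,(130+495/2.6,40+402/2.6),2,z)) for z in (190,194,197)], 'lip in',[pq(plane(c,(130+495/2.6,40+365/2.6),2,z)) for z in (190,194,197)])
"
```

```text
[array([213.5 , 432.98, 166.5 ]), array([213.5 , 460.98, 166.34]), array([213.5 , 433.96, 197.38]), array([213.5 , 458.65, 197.26]), array([213.5 , 425.46, 146.39]), array([213.5 , 468.13, 146.13])]
[array([215.5 , 433.39, 172.17]), array([215.5 , 460.51, 172.02]), array([215.5 , 434.33, 202.08]), array([215.5 , 458.25, 201.97]), array([215.5 , 426.11, 152.69]), array([215.5 , 467.43, 152.44])]
usedtip [array([243.32, 446.78, 190.  ]), array([244.18, 446.76, 194.  ]), array([244.83, 446.74, 197.  ])] lip in [array([251.33, 446.75, 190.  ]), array([251.99, 446.73, 194.  ]), array([252.49, 446.72, 197.  ])]
```

>>> {"fn": "apply_moves", "kwargs": {"increments": [[1,-1.5,0,10,0],[1,0,0,25,0],[1,0,0,30,0],[1,0,0,30,0],[1,0,0,30,0],[1,0,0,20,0],[1,0,0,10,0],[1,0,0,5.2,0],[1,0,0,0,0],[1,0,0,0,0]]}}

```text
t: 19.85
eef_pos: [625.4, 142.9, 190.3]
tcp_rot: [-2.768, 1.57, -2.877]
ft_force: [-0.4, 0.7, -0.7]
opening: 0.399
```

```bash
python3 -c "
from h import *
import pickle
s=st();c=cam('wrist');pickle.dump(c,open('w8.pkl','wb'));p=c['pixels'][40:260,130:430,::-1];cv2.imwrite('pics/w8.png',cv2.resize(p,None,fx=2.6,fy=2.6,interpolation=2))"
```

```text
t 19.85 PQZ [212.06 605.64 190.31] F [ 0.64 -0.43 -0.69] open 37.9
```

View pics/w8.png

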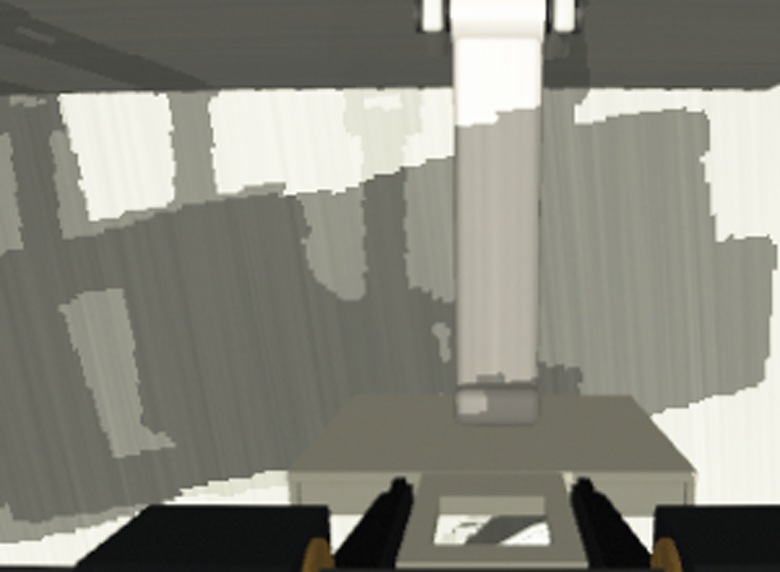

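The spare bar's tip is at x 498 against the eye's centre at 493, so I add 1 mm along the guard and thread it on.

>>> {"fn": "apply_moves", "kwargs": {"increments": [[1,0,5,1,0],[1,0,8,0,0],[1,0,8,0,0],[1,0,8,0,0],[1,0,5,0,0]]}}

```text
t: 20.4
eef_pos: [630.7, 177.4, 190.2]
tcp_rot: [0.086, 1.571, -0.023]
ft_force: [-0.1, -1.0, -0.3]
opening: 0.4
```

```bash
python3 -c "
from h import *
st()"
```

```text
t 20.4 PQZ [247.01 607.05 190.24] F [-1.03  0.02 -0.33] open 38.0
```

>>> {"fn": "apply_moves", "kwargs": {"increments": [[1,0,6,0,0],[1,0,6,0,0],[1,0,6,0,0],[1,0,5,0,0],[1,3,0,0,0],[1,3,0,0,0],[1,3,0,0,0],[1,2,0,0,0],[1,0,0,0,0]]}}

```text
t: 21.3
eef_pos: [633.2, 199.0, 178.8]
tcp_rot: [-2.681, 1.57, -2.791]
ft_force: [0.4, 0.7, 0.5]
opening: 0.397
```

```bash
python3 -c "
from h import *
st()"
```

```text
t 21.3 PQZ [268.67 607.07 178.84] F [0.79 0.34 0.46] open 37.7
```

>>> {"fn": "apply_moves", "kwargs": {"increments": [[1,0.7,0,0,0],[1,0.7,0,0,0],[1,0,0,0,0]]}}

```text
t: 21.6
eef_pos: [633.3, 199.2, 177.8]
tcp_rot: [-0.949, 1.571, -1.059]
ft_force: [-0.2, 0.6, -0.1]
opening: 0.396
```

```bash
python3 -c "
from h import *
st()"
```

```text
t 21.6 PQZ [268.9  607.15 177.82] F [ 0.55 -0.3  -0.09] open 37.6
```

>>> {"fn": "apply_moves", "kwargs": {"increments": [[1,0.5,0,0,0],[1,0.5,0,0,0],[1,0,0,0,0]]}}

```text
t: 21.9
eef_pos: [633.2, 199.2, 176.8]
tcp_rot: [-2.206, 1.571, -2.316]
ft_force: [0.4, 0.6, -1.3]
opening: 0.399
```

```bash
python3 -c "
from h import *
st()"
```

```text
t 21.9 PQZ [268.88 607.12 176.78] F [ 0.67  0.3  -1.3 ] open 37.9
```

>>> {"fn": "apply_moves", "kwargs": {"increments": [[1,0.4,0,0,0],[1,0.4,0,0,0],[1,0,0,0,0]]}}

```text
t: 22.2
eef_pos: [633.3, 199.2, 176.4]
tcp_rot: [0.105, 1.57, -0.004]
ft_force: [-1.5, -0.9, 3.4]
opening: 0.393
```

```bash
python3 -c "
from h import *
st()"
```

```text
t 22.2 PQZ [268.92 607.23 176.44] F [-1.06 -1.38  3.42] open 37.4
```

Contact: about 4 N up. I'll open and withdraw upward.

>>> {"fn": "apply_moves", "kwargs": {"increments": [[0.45,-0.3,0,0,0],[0.4,0,0,0,0],[0.35,0,0,0,0],[0.3,0,0,0,0],[0.3,0,0,0,0]]}}

```text
t: 22.7
eef_pos: [633.2, 199.2, 176.2]
tcp_rot: [-2.347, 1.571, -2.457]
ft_force: [0.7, -0.4, -0.1]
opening: 0.691
```

```bash
python3 -c "
from h import *
st()"
```

```text
t 22.7 PQZ [268.9  607.13 176.24] F [-0.32  0.74 -0.07] open 65.6
```

>>> {"fn": "apply_moves", "kwargs": {"increments": [[0.3,-10,0,0,0],[0.3,-20,0,0,0],[0.3,-30,0,0,0],[0.3,-30,0,0,0],[0.4,-20,-2,-1,0],[0.4,0,0,0,0],[0.4,0,0,0,0]]}}

```text
t: 23.4
eef_pos: [631.9, 197.3, 286.5]
tcp_rot: [0.179, 1.57, 0.07]
ft_force: [-0.7, -0.4, -0.1]
opening: 0.607
```

```bash
python3 -c "
from h import *
import pickle
s=st();c=cam('wrist');pickle.dump(c,open('w9.pkl','wb'));p=c['pixels'][80:270,210:450,::-1];cv2.imwrite('pics/w9.png',cv2.resize(p,None,fx=3,fy=3,interpolation=2))"
```

```text
t 23.4 PQZ [266.87 605.99 286.51] F [-0.45 -0.61 -0.05] open 57.6
```

The viewer's quota is used up, so I continue by numbers and force. Next I pinch the emptied hook's bar near its end (r ≈ 70) and fold it up.

>>> {"fn": "apply_moves", "kwargs": {"increments": [[0.45,0,0,-40,0],[0.45,0,0,-40,0],[0.45,0,-5,-40,0],[0.45,0,-6,-39.3,0],[0.5,30,0,0,0],[0.5,30,0,0,0],[0.5,30,0,0,0],[0.5,15,0,0,0],[0.5,6,0,0,0],[0.5,0,0,0,0]]}}

```text
t: 24.45
eef_pos: [472.1, 203.7, 174.4]
tcp_rot: [-2.706, 1.569, -2.815]
ft_force: [0.4, 0.4, -0.0]
opening: 0.497
```

>>> {"fn": "apply_moves", "kwargs": {"increments": [[1,0,0,0,0],[1,0,0,0,0],[1,0,0,0,0],[1,0,0,0,0],[1,0,0,0,0],[1,0,0,0,0]]}}

```text
t: 25.05
eef_pos: [472.4, 203.8, 175.6]
tcp_rot: [0.147, 1.571, 0.037]
ft_force: [-2.1, 0.5, 2.2]
opening: 0.184
```

```bash
python3 - <<'E'
from h import *
st()
th=np.linspace(1.57,.25,21);g=np.c_[326-70*np.sin(th),183.5+70*np.cos(th)];d=np.diff(g,axis=0)
print([[float(round(-b,1)),float(round(a,1))] for a,b in d])
E
```

```text
t 25.05 PQZ [255.5  446.77 175.58] F [ 0.22 -2.15  2.2 ] open 17.5
[[-4.6, 0.2], [-4.6, 0.5], [-4.6, 0.8], [-4.5, 1.1], [-4.4, 1.4], [-4.3, 1.6], [-4.2, 1.9], [-4.1, 2.2], [-3.9, 2.5], [-3.7, 2.7], [-3.6, 3.0], [-3.3, 3.2], [-3.1, 3.4], [-2.9, 3.6], [-2.7, 3.8], [-2.4, 3.9], [-2.1, 4.1], [-1.9, 4.2], [-1.6, 4.3], [-1.3, 4.4]]
```

>>> {"fn": "apply_moves", "kwargs": {"increments": [[1,-4.6,0.2,0,0],[1,-4.6,0.5,0,0],[1,-4.6,0.8,0,0],[1,-4.5,1.1,0,0],[1,-4.4,1.4,0,0],[1,-4.3,1.6,0,0],[1,-4.2,1.9,0,0]]}}

```text
t: 25.75
eef_pos: [473.1, 211.2, 206.8]
tcp_rot: [-2.261, 1.57, -2.371]
ft_force: [0.0, -1.6, -10.1]
opening: 0.183
```

```bash
python3 -c "
from h import *
st()"
```

```text
t 25.75 PQZ [262.91 446.6  206.77] F [ -1.56   0.21 -10.07] open 17.4
```

>>> {"fn": "apply_moves", "kwargs": {"increments": [[1,-4.1,2.2,0,0],[1,-3.9,2.5,0,0],[1,-3.7,2.7,0,0],[1,-3.6,3.0,0,0],[1,-3.3,3.2,0,0],[1,-3.1,3.4,0,0],[1,-2.9,3.6,0,0]]}}

```text
t: 26.45
eef_pos: [475.4, 231.5, 231.4]
tcp_rot: [-1.91, 1.569, -2.02]
ft_force: [-1.5, -7.4, -7.0]
opening: 0.186
```

```bash
python3 -c "
from h import *
st()"
```

```text
t 26.45 PQZ [283.32 446.59 231.42] F [-7.49 -0.67 -6.96] open 17.7
```

>>> {"fn": "apply_moves", "kwargs": {"increments": [[1,-2.7,3.8,0,0],[1,-2.4,3.9,0,0],[1,-2.1,4.1,0,0],[1,-1.9,4.2,0,0]]}}

```text
t: 26.85
eef_pos: [477.2, 247.0, 241.1]
tcp_rot: [-1.492, 1.569, -1.601]
ft_force: [-3.5, -11.5, -0.8]
opening: 0.182
```

```bash
python3 -c "
from h import *
st()"
```

```text
t 26.85 PQZ [298.96 446.67 241.09] F [-11.84  -2.18  -0.81] open 17.3
```

>>> {"fn": "apply_moves", "kwargs": {"increments": [[0.55,0,0,0,0],[0.55,0,0,0,0],[0.55,0,0,0,0],[0.55,-20,0,0,0],[0.55,-25,0,0,0],[1,0,-20,0,0],[1,0,-22,0,0],[1,0,0,0,0],[1,10,0,0,0],[1,20,0,0,0]]}}

```text
t: 27.85
eef_pos: [473.4, 206.7, 255.5]
tcp_rot: [0.474, 1.568, 0.365]
ft_force: [0.4, 0.2, 0.4]
opening: 0.086
```

>>> {"fn": "apply_moves", "kwargs": {"increments": [[1,0,0,0,0],[1,0,0,0,0],[1,0,4,0,0],[1,0,4,0,0],[1,0,4,0,0],[1,0,0,0,0]]}}

```text
t: 28.45
eef_pos: [474.4, 217.7, 256.2]
tcp_rot: [-0.698, 1.569, -0.807]
ft_force: [-0.2, -6.9, 1.9]
opening: 0.004
```

```bash
python3 -c "
from h import *
st()"
```

```text
t 28.45 PQZ [269.5  447.13 256.18] F [-6.9   0.53  1.91] open 0.4
```

>>> {"fn": "apply_moves", "kwargs": {"increments": [[1,0,3,0,0],[1,0,3,0,0],[1,0,3,0,0],[1,0,3,0,0],[1,0,3,0,0],[1,0,3,0,0],[1,0,3,0,0],[1,0,3,0,0],[1,0,2,0,0],[1,0,0,0,0]]}}

```text
t: 29.45
eef_pos: [477.2, 243.8, 256.2]
tcp_rot: [-0.155, 1.569, -0.265]
ft_force: [-0.9, -3.9, 3.4]
opening: -0.001
```

>>> {"fn": "apply_moves", "kwargs": {"increments": [[1,0,1,0,0],[1,0,1,0,0],[1,0,1,0,0],[1,0,1,0,0],[1,0,1,0,0],[1,0,0,0,0]]}}

```text
t: 30.05
eef_pos: [477.6, 248.6, 255.8]
tcp_rot: [-0.197, 1.57, -0.306]
ft_force: [-0.2, -6.0, 3.2]
opening: 0.005
```

```bash
python3 -c "
from h import *
st();c=cam('wrist');cv2.imwrite('pics/w10.png',c['pixels'])"
```

```text
t 30.05 PQZ [300.63 446.9  255.78] F [-5.96  0.48  3.25] open 0.5
```

>>> {"fn": "apply_moves", "kwargs": {"increments": [[1,0,1,0,0],[1,0,1,0,0],[1,0,1,0,0],[1,0,1,0,0],[1,0,1,0,0],[1,0,0,0,0]]}}

```text
t: 30.7
eef_pos: [478.0, 253.7, 255.2]
tcp_rot: [-1.908, 1.571, -2.018]
ft_force: [-0.6, -4.7, 2.4]
opening: 0.009
```

>>> {"fn": "apply_moves", "kwargs": {"increments": [[1,0,0.4,0,0],[1,0,0.4,0,0],[1,0,0.3,0,0],[1,0,0,0,0]]}}

```text
t: 31.1
eef_pos: [478.1, 254.7, 255.3]
tcp_rot: [-0.759, 1.571, -0.868]
ft_force: [-0.1, -4.8, 4.3]
opening: 0.01
```

>>> {"fn": "apply_moves", "kwargs": {"increments": [[1,0,0.4,0,0],[1,0,0.4,0,0],[1,0,0,0,0]]}}

```text
t: 31.4
eef_pos: [478.2, 255.5, 255.2]
tcp_rot: [-1.021, 1.571, -1.131]
ft_force: [-0.0, -4.3, 3.6]
opening: 0.005
```

>>> {"fn": "apply_moves", "kwargs": {"increments": [[1,0,0.4,0,0],[1,0,0.4,0,0],[1,0,0,0,0]]}}

```text
t: 31.7
eef_pos: [478.3, 256.3, 255.3]
tcp_rot: [-0.487, 1.571, -0.597]
ft_force: [0.1, -4.1, 3.5]
opening: 0.003
```

>>> {"fn": "apply_moves", "kwargs": {"increments": [[1,0,0.4,0,0],[1,0,0.4,0,0],[1,0,0,0,0]]}}

```text
t: 32.0
eef_pos: [478.4, 257.1, 255.2]
tcp_rot: [-1.843, 1.571, -1.953]
ft_force: [-0.3, -3.9, 3.4]
opening: 0.002
```

>>> {"fn": "apply_moves", "kwargs": {"increments": [[1,0,0.4,0,0],[1,0,0.4,0,0],[1,0,0,0,0]]}}

```text
t: 32.3
eef_pos: [478.4, 257.9, 255.2]
tcp_rot: [-1.573, 1.571, -1.683]
ft_force: [-1.3, -5.0, 3.1]
opening: 0.002
```

>>> {"fn": "apply_moves", "kwargs": {"increments": [[1,0,0.4,0,0],[1,0,0.3,0,0],[1,0,0,0,0]]}}

```text
t: 32.6
eef_pos: [478.5, 258.5, 255.2]
tcp_rot: [-1.595, 1.57, -1.704]
ft_force: [-0.3, -3.8, 4.3]
opening: 0.006
```

>>> {"fn": "apply_moves", "kwargs": {"increments": [[1,0,0.4,0,0],[1,0,0.3,0,0],[1,0,0,0,0]]}}

```text
t: 32.9
eef_pos: [478.6, 258.9, 255.2]
tcp_rot: [-1.708, 1.57, -1.818]
ft_force: [-1.4, -7.5, 4.4]
opening: 0.004
```

Resistance is rising now (P ≈ 311). I'll continue in small steps.

>>> {"fn": "apply_moves", "kwargs": {"increments": [[1,0,0.3,0,0],[1,0,0.2,0,0],[1,0,0,0,0]]}}

```text
t: 33.2
eef_pos: [478.6, 259.1, 255.3]
tcp_rot: [-1.699, 1.569, -1.809]
ft_force: [-0.4, -9.4, 5.0]
opening: 0.005
```

>>> {"fn": "apply_moves", "kwargs": {"increments": [[1,0,0.3,0,0],[1,0,0.2,0,0],[1,0,0,0,0],[1,0,0,0,0]]}}

```text
t: 33.6
eef_pos: [478.6, 259.3, 255.3]
tcp_rot: [-1.688, 1.569, -1.797]
ft_force: [-1.2, -11.0, 5.8]
opening: 0.006
```

>>> {"fn": "apply_moves", "kwargs": {"increments": [[1,0,0.3,0,0],[1,0,0.2,0,0],[1,0,0,0,0],[1,0,0,0,0]]}}

```text
t: 34.0
eef_pos: [478.6, 259.6, 255.3]
tcp_rot: [-1.686, 1.568, -1.796]
ft_force: [-1.3, -12.1, 6.3]
opening: 0.007
```

Home at 12 N, with the face at P ≈ 321.6 as predicted for flat. I'll withdraw outward and up, then check numerically.

>>> {"fn": "apply_moves", "kwargs": {"increments": [[1,0,-5,0,0],[1,0,-25,0,0],[1,0,-30,0,0],[1,-40,-20,20,0],[1,-40,-20,40,0],[1,-40,0,40,0],[1,-24,0,6,0],[1,0,0,0,0],[1,0,0,0,0]]}}

```text
t: 34.9
eef_pos: [562.0, 154.7, 387.1]
tcp_rot: [2.466, 1.57, 2.357]
ft_force: [-0.0, 0.5, -0.5]
opening: 0.003
```

```bash
python3 - <<'E'
from h import *
import pickle
s=st();c=cam('wrist');pickle.dump(c,open('w11.pkl','wb'))
g=cv2.cvtColor(c['pixels'],cv2.COLOR_RGB2GRAY)
def P2(P,Q,z): return proj(c,[.112*P+.994*Q,.994*P-.112*Q,z])[0].round(1)
print('expected used end outer/inner flat',P2(321.6,446.7,265),P2(338,446.7,265),'edges',P2(330,437.7,265),P2(330,455.7,265))
print('spare tip',P2(240.4,606.9,197),'tab top back L/R',P2(273.5,588,199),P2(273.5,626,199),'pan',P2(272,551,140),P2(272,663,140))
x,y=P2(330,446.7,265).astype(int);print(g[y-16:y+17:2,x-20:x+21:2])
x,y=P2(272,607,199).astype(int);print(g[y-14:y+15:2,x-48:x+49:4])
E
```

```text
t 34.9 PQZ [216.67 541.35 387.15] F [ 0.5  -0.07 -0.49] open 0.3
expected used end outer/inner flat [217.7  89.8] [216.5  71.1] edges [207.5  80.4] [226.7  80.1]
spare tip [373.7 168.5] tab top back L/R [359.2 140.6] [391.3 140.9] pan [326.6 140.4] [407.5 140.9]
[[170 168 168 165 165 164 162 161 160 158 157 156 154 153 151 150 149 148
  146 145 144]
 [ 89  88  84  83  80  78  77  80  79  72  73  72  72  73  73  73  79  84
   74  73  72]
 [ 72  72  72  73  72  86  86  87  86  77  72  72  72  77  86  86  85  87
   85  77  73]
 [ 83  82  84  85  84  84  85  85  85  85  85  85  84  84  85  86  86  88
   86  87  85]
 [ 87  86  85  86  86 209 243 244 244 245 245 246 246 244 130  87  85  86
   86  86  86]
 [ 87  87  87  88  87 239 251 251 251 251 251 251 252 251 184  87  79  86
   87  88  88]
 [ 86  88  88  89  88 232 251 251 251 251 252 252 252 252 195 166 151 144
  152 153 130]
 [ 89  89  88  89  89 230 252 253 253 253 253 253 253 253 211 179 148 149
  151 150 149]
 [ 86  88  86  87  87 219 251 251 252 252 253 253 253 252 212 106  82  73
   69  69  69]
 [ 89  90  88  88  89 217 252 252 25
[... 1552 characters left out ...]
94 205 206 195 194 202 212 212 211 212
  211 211 223 240 239 241 242]
 [194 207 208 208 209 208 165 150 149 149 183 188 186 162 210 209 209 210
  210 213 226 240 239 241 242]
 [151 157 166 167 169 168 142 134 134 133 185 188 187 160 178 180 182 183
  186 199 238 240 239 242 242]
 [109 110 146 147 148 144 146 143 144 141 185 188 188 170 143 148 150 145
  148 184 242 240 239 241 242]
 [137 140 148 145 147 144 146 143 144 143 183 190 188 163 144 150 150 145
  149 183 242 240 239 241 242]
 [148 150 146 145 146 144 145 144 145 143 184 188 187 158 142 150 150 145
  148 224 242 239 240 241 242]
 [147 150 227 173 145 144 146 143 145 143 184 188 188 151 144 150 150 146
  148 243 242 239 240 241 242]]
```

```bash
python3 - <<'E'
from h import *
s=st();print(s['qvel'].round(3));print(env.job_done())
E
```

```text
t 34.95 PQZ [216.66 541.   386.67] F [0.29 0.58 0.04] open 0.4
[ 0.003  0.001  0.01  -0.004  0.003  0.001]
the job is handed in; nothing more can be done
None
```

I did all the steps and handed the job in at 35 s of the 72 s allowed. The hand-in reports no verdict, so whether it passed is not confirmed.

**What I did**
- **Spare hook:** I pinched its arm, folded it down and pressed it to its stop at about 13 N.
- **Tray:** I gripped it by the tab, lifted it off, threaded its eye onto the spare hook and set it down with about 4 N. I then let go; the force reading went to zero.
- **Emptied hook:** I folded it up and pressed it flat against its stop at about 12 N.

**Last checks**
- **Emptied hook:** in the final wrist picture its end spans rows 71.5–89. Lying flat should give 71–90, so it agrees. At about 1 mm per pixel this is only slightly finer than the 0.025 rad limit (about 2 mm at the end), so the 12 N push to the stop is the stronger evidence.
- **Tray:** in the same picture its tab and pan appear where expected on the spare bar, between hinge and lip.
- **Robot:** it stood clear, with near-zero force and joint speeds.

**Weak points**
- **Viewing limit:** I used up the 12 pictures before the tray was released. I checked the hung tray and the folded hook only by pixel values and force, not by eye.
- **Spare arm:** I did not check its angle separately after hanging the tray. I rely on the 13 N push and on no unusual force being felt afterwards.

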